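# Lid the topping canister and hold up its outer lid

### The arm

A 6-joint arm with a two-finger parallel gripper is mounted at the origin on the work surface. World frame = base frame: x ahead of the robot, y to its left, z up, the work surface at z = 0. Lengths are in m, angles in rad, forces in N, time in s.
With the tool pointing down it reaches from about 0.325 to 0.9 m from the base axis. Payload 6.1 kg.
Tool frame: the origin (TCP) lies midway between the tips of the shut fingers; the grasp point (between the pads) lies 19 mm behind it; z points along the fingers, y is the line along which they close (so a half turn about z gives the same grasp; the last joint's range is limited). The gripper opens to 87 mm and grips with 3 to 60 N. Pads are 19 mm wide; open, the fingers measure 117 mm over their backs; the gripper's body (75 mm by 190 mm) begins 51 mm behind the grasp point.
Start: joints at [1.207, 0.22, 1.526, -0, 1.395, -0.126], TCP at [0.147, 0.607, 0.223] pointing down, gripper open.
Joint ranges: [-2.98, 2.98], [-0.91, 2.08], [0.09, 2.57], [-1.24, 4.39], [0.2, 2.65], [-2.68, 2.68]. Speed limits (rad/s): [2.57, 2.57, 3.01, 3.14, 3.14, 3.14].

### API

Orientations are given as a unit quaternion [x, y, z, w].
In Python, from bench import bot gives the robot as it stands. Calls block until the motion is done:
- bot.move_to(position, orientation): joint-space move of the TCP to a pose.
- bot.movel(position, frame=None, v=0.15, stop_force=None): straight line of the TCP; frame=None keeps the orientation; v is the mean speed in m/s. With stop_force (N) it stops when the force on the tool has changed by that much, and returns True; else False.
- bot.movej(angles): joint-space move.
- bot.command_gripper(opening): opening from 0.0 (shut) to 1.0 (fully open); the grip force is fixed at half the most; returns when the fingers have stopped.
- bot.hold(seconds).
- bot.inverse_kinematics(position, orientation): joint angles nearest the present ones, or None.
- bot.state(): the state.
- bot.grab_frame(name): name is "scene" or "top" or "wrist"; returns a dict with "pixels" (420x560x3 uint8, red, green, blue), "range_z" (420x560 float32, m along the optical axis (not along the pixel's ray), 0 where there is no reading), "vertical_fov" (degrees; the focal length in pixels is half the picture's height over the tangent of half this angle, whatever the lens; pixels are square), "cx", "cy" (the principal point, pixels), "R" (3x3) and "t" (3): a world point X has camera coordinates R X + t; the wrist camera has in their place "tool_from_camera" (4x4, takes a point from camera to tool coordinates, whose origin is the TCP and whose axes are the flange's). Camera axes: x right, y down, z forward; pixel columns grow to the right and rows downward; lengths in m; the calibration is good to about 2 mm. A picture is of the moment at which its call begins: read the wrist's pose just before it.
A pose or a line that the arm cannot do raises bot.PlanningError and nothing moves.
- bot.sign_off(): hands the job in; it is judged then, once.
The state is a dict: "t": time; "q": joint angles; "qvel": joint speeds; "joint_torque": joint torques, N m; "ee_pos": TCP position; "eef_rot": TCP orientation; "force": force on the tool from outside, world axes, zero at the start; "wrist_torque": the same for the moment, N m; "grip_width": opening from 0.0 (shut) to 1.0 (fully open); "finger_force": force on a finger pad.
Only numpy, scipy, OpenCV 4.12 (cv2) and the standard library are available. Lean on these libraries where they do the work, as an engineer would, in place of code of your own. Each camera call takes 0.05 s, during which the arm holds its last target. There are 200 camera calls.

### The job

Close the small topping canister at the candy bench: first push the vent cap on its stand fully home, then pick up the nested pair of lids by the inner lid's wide rim and lower both together, without dropping them, until the inner lid is seated in the canister's mouth. Let go, then take the outer lid by its knob and lift it off alone, the inner lid staying seated and undisturbed, and finish still holding the outer lid level about 10 cm above its place, over the canister, ready for its label. Keep the inner lid and the outer lid together until they sit on the canister, and do not disturb the cup, the jar or the spatula.

Things in the scene. Friction and masses are not known exactly. Their poses are not given: they have to be found in the camera images.
- canister_mouth (a point): centre of the canister's mouth at rim height, 75 mm above the table. A round upright steel tube, outside diameter 60 mm, bore 52 mm, 58 mm deep, on a dark steel plate 190 x 100 x 12 mm fixed to the table. Site x runs along the plate's length; the vent stub stands 90 mm away towards -x, joined by a thin pipe 26 mm above the table
- vent_cap_top (a point): centre of the top of the vent cap, an upright grey plastic cap, diameter 28 mm, 20 mm tall, on the short vent stub at the other end of the plate. Its top is 60 mm above the table when home, and higher by the joint value when it is pulled up; it slides vertically
- vent_cap (a joint): height of the vent cap above its home position in m: 0 is fully home on its collar (hard stop), 0.014 fully up. Held by friction of about 5 N; it stays where it is left. At the start it is up by 9 to 13 mm
- inner_lid: aluminium inner lid, about 160 g; origin: centre of its underside, z up. From below: plug, diameter 49 mm, 14 mm long, foot tapered; wide rim to grip, diameter 66 mm, 14 to 27 mm above the origin; boss, diameter 44 mm, 27 to 35 mm, hidden in the outer lid. Starts standing on the table on its plug. Seated, its rim rests on the canister's rim, origin 14 mm below the mouth, held by weight alone
- outer_lid: steel outer lid, about 70 g; origin: centre of its open lower edge, z up. Cap of outside diameter 56 mm, 19 mm tall, hollow 14 mm deep, with an upright black knob, diameter 22 mm, 19 to 41 mm above the origin. Starts resting loosely over the boss on the inner lid's rim, origin 27 mm above the inner lid's; it rides along when the inner lid is lifted and comes off straight up
- cup: bystander: open steel cup, 68 mm across, 70 mm tall; origin at the centre of its underside
- jar: bystander: closed jar, 56 mm across, 80 mm tall; origin at the centre of its underside
- spatula: bystander: spatula lying flat on the table; origin near the middle of its underside, x along its length
Not all that is in view belongs to the job. There is more than one size of the part that bears canister_mouth; the job needs the middle-sized.

How it is judged:
By the outcome, as a careful person would: the job done as asked, in the order asked, and still so for the second after the job is handed in, while the arm keeps its last pose, push and grip.
It also fails if it takes over 72 s, if anything falls off the work surface, if the arm or the gripper's body presses on something with over 40 N, if the wrist force passes 120 N, or if a joint passes its speed limit or range.

## Working session

There is one attempt and no reset: what is moved stays moved. The work goes in short steps, each a Python script; the robot and the scene stay as the last script left them, time stands still between calls to the robot, and variables do not carry over. Pictures are saved under pics/ and viewed, at most 10 in all, crops included, and the job is handed in when it is done.

```bash
mkdir -p pics; ls
python3 - <<'E'
from bench import bot
import cv2,numpy as np
s=bot.state();print(s)
for n in("scene","top"):
    f=bot.grab_frame(n);cv2.imwrite(f"pics/{n}0.png",f["pixels"][:,:,::-1]);np.savez(f"{n}0.npz",**f)
    print(n,f["vertical_fov"],f["cx"],f["cy"],f["R"],f["t"])
E
```

```text
pics
{'t': 0.0, 'q': array([ 1.20685993e+00,  2.21224041e-01,  1.52757988e+00, -1.26770311e-05,
        1.39470195e+00, -1.26094932e-01]), 'qvel': array([-6.31990729e-04, -2.73635497e-04, -9.15329136e-05, -1.19814519e-03,
       -1.21974420e-03,  4.08471965e-04]), 'joint_torque': array([ 1.22563659e-03, -4.94588578e+01, -3.87394595e+01,  7.01719592e-02,
        5.66648087e-02, -1.57653640e-04]), 'ee_pos': array([0.14704034, 0.60683234, 0.22145508]), 'eef_rot': array([ 1.18639471e-01,  9.92936937e-01, -9.29552207e-04, -2.25993084e-04]), 'force': array([ 0.10902213, -0.14911989,  0.46892028]), 'wrist_torque': array([ 0.03094375,  0.00492897, -0.0096149 ]), 'finger_force': 0.0, 'grip_width': 0.9976674346556624}
scene 43.78014595430901 279.79628824626656 208.13055740182423 [[ 0.56650136  0.82401189  0.00897888]
 [ 0.55272214 -0.37186529 -0.74579786]
 [-0.61120737  0.42745832 -0.66611181]] [-0.29763667 -0.23302156  1.7044023 ]
top 47.620484874259866 274.2936713367067 211.05537471362197 [[-0.02818212 -0.99955032  0.0102429 ]
 [-0.99692908  0.02735629 -0.07337609]
 [ 0.07306289 -0.01227934 -0.99725174]] [0.01034819 0.50329111 1.02622043]
```

```bash
python3 -c "
import cv2,numpy as np
a=cv2.imread('pics/top0.png');b=cv2.imread('pics/scene0.png')
print(a.shape)"
```

```text
(420, 560, 3)
```

View pics/top0.png

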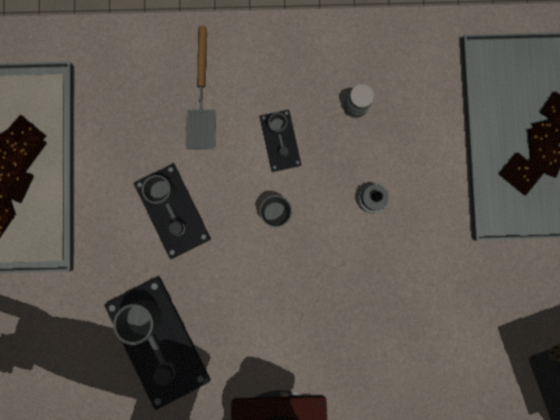

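View pics/scene0.png

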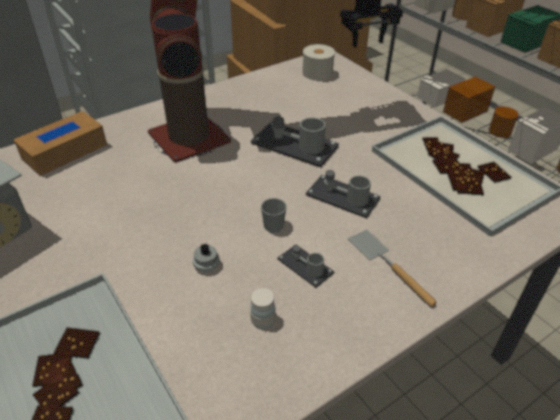

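The top view shows the middle-sized canister at about (157,190) with its vent at (177,228), the lid pair at (374,198), the cup at (275,210), the jar at (360,97) and the spatula near (202,90). The scene view agrees: the middle unit is at (345,190) and the lids at (206,257).

```bash
cat > h.py <<'E'
import numpy as np,cv2
from scipy.spatial.transform import Rotation as Ro
from scipy.optimize import least_squares
def cam(f,state=None):
    """camera-to-world R,t"""
    if "R" in f: return f["R"].T,-f["R"].T@f["t"]
    T=f["tool_from_camera"];Rw=Ro.from_quat(state["eef_rot"]).as_matrix()
    return Rw@T[:3,:3],Rw@T[:3,3]+state["ee_pos"]
def foc(f): return 210/np.tan(np.radians(float(f["vertical_fov"]))/2)
def cloud(f,state=None):
    R,t=cam(f,state);v,u=np.mgrid[:420,:560];z=f["range_z"];F=foc(f)
    P=np.stack([(u-f["cx"])/F*z,(v-f["cy"])/F*z,z],-1)@R.T+t
    P[z<=0]=np.nan
    return P
def ray(f,uv,h,state=None):
    R,t=cam(f,state);F=foc(f);uv=np.atleast_2d(uv)
    d=np.c_[(uv[:,0]-f["cx"])/F,(uv[:,1]-f["cy"])/F,np.ones(len(uv))]@R.T
    return t+d*((h-t[2])/d[:,2])[:,None]
def down(yaw): # tool y axis (closing line) at angle yaw from world x
    y=np.array([np.cos(yaw),np.sin(yaw),0]);z=np.array([0,0,-1.]);x=np.cross(y,z)
    return Ro.from_matrix(np.c_[x,y,z]).as_quat()
def circ(p):
    r=least_squares(lambda c:np.hypot(p[:,0]-c[0],p[:,1]-c[1])-c[2],[*p.mean(0)[:2],.03],loss="soft_l1",f_scale=.001)
    return r.x,np.sqrt(np.mean(r.fun**2))
E
python3 - <<'E'
from h import *
f=dict(np.load("top0.npz"));P=cloud(f)
print("table",np.nanmedian(P[250:270,250:400,2]))
for n,(u,v),w in(("can",(157,190),24),("vent",(177,228),14),("lid",(374,198),22),("cup",(275,210),25),("jar",(360,97),22),("big",(133,324),28),("small",(277,122),18)):
    q=P[v-w:v+w,u-w:u+w].reshape(-1,3);q=q[~np.isnan(q[:,2])]
    print(n,"pix ray",ray(f,(u,v),.06)[0].round(4),"zmax",np.percentile(q[:,2],[90,95,99,99.8]).round(4))
    for lo,hi in((.02,.035),(.04,.05),(.05,.065),(.065,.09),(.09,.12)):
        s=q[(q[:,2]>lo)&(q[:,2]<hi)]
        if len(s)>15: 
            c,_=cv2.minEnclosingCircle(s[:,:2].astype(np.float32)),0
            print("  ",lo,hi,len(s),s.mean(0).round(4),"encl",np.round(c[0],4) if 0 else [round(float(k),4) for k in (*c[0],)] )
E
```

```text
table 0.0010265488392966482
can pix ray [0.5516 0.2429 0.06  ] zmax [0.063  0.0745 0.0774 0.0791]
   0.02 0.035 175 [0.5426 0.2372 0.027 ] encl [0.5383, 0.2375]
   0.04 0.05 54 [0.5529 0.242  0.045 ] encl [0.5501, 0.2394]
   0.05 0.065 96 [0.5509 0.243  0.0573] encl [0.5501, 0.2401]
   0.065 0.09 221 [0.5511 0.241  0.0738] encl [0.5514, 0.2415]
vent pix ray [0.4703 0.2019 0.06  ] zmax [0.072  0.0733 0.0752 0.0761]
   0.02 0.035 40 [0.4945 0.2147 0.031 ] encl [0.4945, 0.2146]
   0.04 0.05 23 [0.467  0.195  0.0421] encl [0.4698, 0.2028]
   0.065 0.09 143 [0.4697 0.203  0.0722] encl [0.4694, 0.2035]
lid pix ray [ 0.5222 -0.2149  0.06  ] zmax [0.0485 0.0514 0.07   0.0709]
   0.02 0.035 173 [ 0.5194 -0.2088  0.0278] encl [0.5246, -0.2208]
   0.04 0.05 410 [ 0.5243 -0.2198  0.0468] encl [0.5248, -0.2213]
   0.05 0.065 37 [ 0.5224 -0.2175  0.0538] encl [0.5232, -0.2197]
   0.065 0.09 81 [ 0.5251 -0.2206  0.0686] encl [0.5249, -0.2209]
cup pix ray [ 0.5025 -0.0047  0.06  ] zmax [0.0484 0.0688 0.0725 0.0742]
   0.02 0.035 63 [ 0.5079 -0.0067  0.0279] encl [0.4995, -0.0055]
   0.04 0.05 53 [ 0
[... 468 characters left out ...]
0.7354 -0.193   0.0801] encl [0.7366, -0.1938]
big pix ray [0.2746 0.2952 0.06  ] zmax [0.0978 0.1007 0.1031 0.1043]
   0.02 0.035 670 [0.2767 0.295  0.0243] encl [0.2696, 0.2991]
   0.04 0.05 174 [0.2589 0.2729 0.0438] encl [0.266, 0.2707]
   0.05 0.065 159 [0.2802 0.2847 0.0576] encl [0.2819, 0.2811]
   0.065 0.09 282 [0.28   0.2845 0.0779] encl [0.2823, 0.2808]
   0.09 0.12 421 [0.28   0.2839 0.0991] encl [0.2799, 0.2835]
small pix ray [ 0.6909 -0.0143  0.06  ] zmax [0.0365 0.0506 0.0539 0.0558]
   0.02 0.035 64 [ 0.6892 -0.0169  0.0272] encl [0.6863, -0.0169]
   0.04 0.05 46 [ 0.6932 -0.0158  0.0458] encl [0.6918, -0.0156]
   0.05 0.065 72 [ 0.6931 -0.016   0.0525] encl [0.6931, -0.0154]
```

The measurements check out: the mouth-to-vent distance is 90.3 mm, the cap is about 12 mm up, and the knob top is at 68 mm. Next I'll look from close over the canister unit, and keep the frame.

Run:
```python
from bench import bot
from h import *
yaw=np.radians(115)
bot.move_to([.51,.222,.26],down(yaw));bot.hold(.3)
s=bot.state();f=bot.grab_frame("wrist")
cv2.imwrite("pics/w1.png",f["pixels"][:,:,::-1]);np.savez("w1.npz",**f,ee_pos=s["ee_pos"],eef_rot=s["eef_rot"])
print(s["t"],s["ee_pos"],s["q"].round(2),f["tool_from_camera"].round(3),f["vertical_fov"])
P=cloud(f,s).reshape(-1,3);P=P[~np.isnan(P[:,2])]
for c,lo,hi,r in(((.5514,.2415),.070,.082,.045),((.4696,.2032),.066,.08,.025)):
    q=P[(np.hypot(P[:,0]-c[0],P[:,1]-c[1])<r)&(P[:,2]>lo)&(P[:,2]<hi)]
    e=cv2.minEnclosingCircle(q[:,:2].astype(np.float32)) if len(q) else None
    print(len(q),q.mean(0),e,np.median(q[:,2]))
```

```text
2.3167 [0.50979798 0.22244647 0.25994838] [ 0.27  0.03  1.66  0.    1.45 -1.74] [[ 0.    -0.962 -0.272  0.074]
 [ 1.     0.    -0.     0.   ]
 [ 0.    -0.272  0.962 -0.162]
 [ 0.     0.     0.     1.   ]] 64.13002042851923
648 [0.55329486 0.24245269 0.07435864] ((0.553638756275177, 0.24228979647159576), 0.0301887895911932) 0.07463545539543417
562 [0.47164869 0.20456912 0.07107706] ((0.4719300866127014, 0.20465457439422607), 0.013917744159698486) 0.07111362197286913
```

View pics/w1.png

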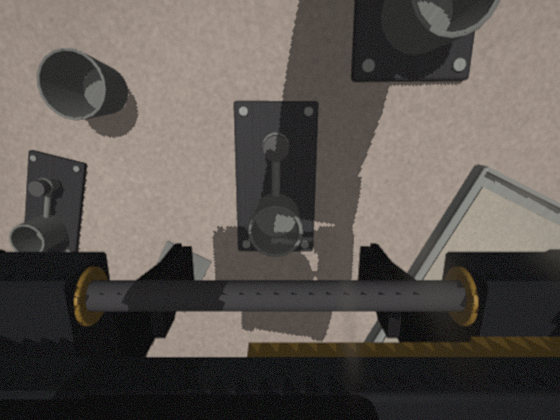

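The wrist view shows the middle canister's mouth at about (276,228) and its vent cap at (275,146), with fitted radii of 30.2 and 13.9 mm, as expected. I'll push the cap home, then take a view turned by 180° to cancel the camera bias.

```bash
cat >> h.py <<'E'
def disc(P,c,lo,hi,r):
    P=P.reshape(-1,3);P=P[~np.isnan(P[:,2])]
    q=P[(np.hypot(P[:,0]-c[0],P[:,1]-c[1])<r)&(P[:,2]>lo)&(P[:,2]<hi)]
    e=cv2.minEnclosingCircle(q[:,:2].astype(np.float32)) if len(q) else None
    return len(q),q.mean(0).round(4),np.round([*e[0],e[1]],4) if e else None,np.median(q[:,2]).round(4)
E
python3 - <<'E'
from bench import bot
from h import *
yaw=np.radians(115)
bot.command_gripper(0.0)
bot.move_to([.4708,.204,.11],down(yaw))
bot.movel([.4708,.204,.080],v=.06)
r=bot.movel([.4708,.204,.054],v=.015,stop_force=18)
s=bot.state();print(r,s["ee_pos"],s["force"],s["t"])
bot.movel([.4708,.204,.13]);bot.command_gripper(1.0)
bot.move_to([.597,.262,.26],down(yaw+np.pi));bot.hold(.3)
s=bot.state();f=bot.grab_frame("wrist");P=cloud(f,s)
print(s["t"],s["ee_pos"],s["q"].round(2))
print(disc(P,(.5525,.242),.070,.082,.045),disc(P,(.4706,.2035),.05,.08,.025))
E
```

```text
True [0.47084887 0.20404053 0.06034133] [-2.44248678 -0.90738474  6.56943725] 6.45
11.5667 [0.59697408 0.26198078 0.25997772] [ 0.29  0.26  1.41 -0.    1.47  1.43]
(656, array([0.5538, 0.2429, 0.0741]), array([0.5534, 0.2426, 0.0303]), np.float64(0.0745)) (0, array([nan, nan, nan]), None, np.float64(nan))h.py:29: RuntimeWarning: Mean of empty slice.
  return len(q),q.mean(0).round(4),np.round([*e[0],e[1]],4) if e else None,np.median(q[:,2]).round(4)
  ret = um.true_divide(
  return _methods._mean(a, axis=axis, dtype=dtype,
  ret = ret.dtype.type(ret / rcount)
```

Run:
```python
from bench import bot
from h import *
D=down(np.radians(-65))
bot.move_to([.5705,-.2005,.26],D);bot.hold(.3)
s=bot.state();f=bot.grab_frame("wrist");P=cloud(f,s)
cv2.imwrite("pics/w2.png",f["pixels"][:,:,::-1])
print(s["t"],s["ee_pos"],s["q"].round(2))
for lo,hi,r in((.062,.074,.03),(.042,.05,.04),(.023,.030,.045)): print(disc(P,(.526,-.220),lo,hi,r))
```

```text
13.6083 [ 0.57076809 -0.19986063  0.25998936] [-0.47  0.15  1.54  0.    1.45  0.67]
(292, array([ 0.5276, -0.2201,  0.0674]), array([ 0.5267, -0.2203,  0.011 ]), np.float64(0.0676))
(1306, array([ 0.5288, -0.2195,  0.0458]), array([ 0.5266, -0.2202,  0.0281]), np.float64(0.0458))
(422, array([ 0.5417, -0.2135,  0.0267]), array([ 0.5268, -0.2203,  0.0329]), np.float64(0.0268))
```

View pics/w2.png

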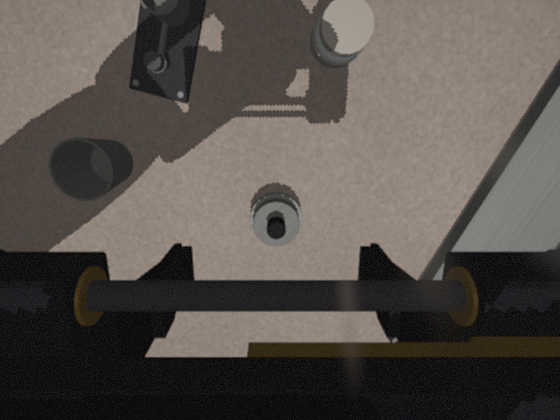

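The lid pair is at (276,218). All three fitted radii match (11, 28 and 33 mm) and share the centre (0.5267, -0.2203). Next I'll grasp it by the rim and lift.

Run:
```python
from bench import bot
from h import *
D=down(np.radians(-65));x,y=.5267,-.2203
bot.move_to([x,y,.10],D)
print(bot.movel([x,y,.0035],v=.06,stop_force=12))
s=bot.state();print(s["ee_pos"],s["force"])
bot.command_gripper(0.0);s=bot.state();print(s["grip_width"],s["grip_width"]*.087,s["finger_force"],s["ee_pos"],s["force"])
z0=s["ee_pos"][2]
bot.movel([x,y,z0+.03],v=.05);bot.movel([x,y,.17],v=.1);bot.hold(.2)
s=bot.state();print(s["t"],s["ee_pos"],s["grip_width"],s["force"])
f=bot.grab_frame("wrist");cv2.imwrite("pics/w3.png",f["pixels"][:,:,::-1])
P=cloud(f,s)
f=bot.grab_frame("scene");cv2.imwrite("pics/s3.png",cv2.resize(f["pixels"][140:320,120:320,::-1],None,fx=3,fy=3))
```

```text
False
[ 0.52701989 -0.22049407  0.00395225] [0.09924976 0.5479167  0.54823387]
0.752787692043653 0.06549252920779781 29.999911291524768 [ 0.52676672 -0.22036573  0.00358342] [-0.47713898  0.44276864  0.81592518]
19.1167 [ 0.52644441 -0.22014729  0.1694135 ] 0.7459179666005706 [ 0.24903243 -0.54953946 -2.38557038]
```

View pics/s3.png

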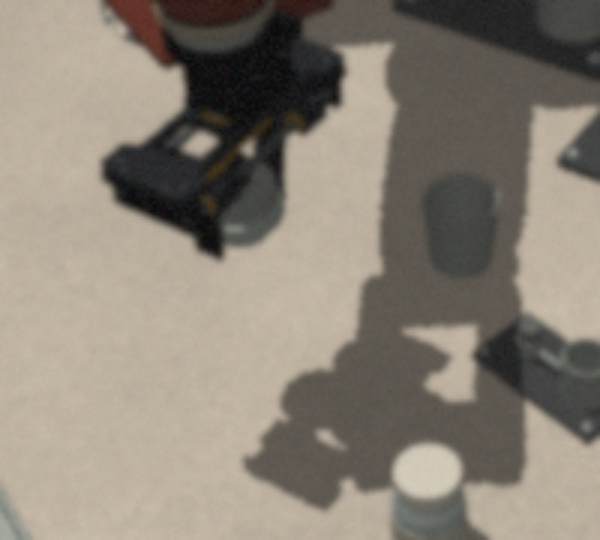

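The lid pair is held: the scene view shows the disc in the fingers at about (250,210), and the load is about 2.5 N. I'll carry it across and lower it in.

Run:
```python
from bench import bot
from h import *
x,y=.5535,.2424
s=bot.state()
bot.movel([x,y,.17],v=.14)
bot.movel([x,y,.092],v=.06);bot.hold(.3)
s=bot.state();print(s["t"],s["ee_pos"],s["force"],s["grip_width"])
e=np.array([x,y])-s["ee_pos"][:2]
r=bot.movel([x+e[0],y+e[1],.0625],v=.015,stop_force=6)
s=bot.state();print(r,s["t"],s["ee_pos"],s["force"],s["wrist_torque"],s["grip_width"])
f=bot.grab_frame("wrist");cv2.imwrite("pics/w4.png",f["pixels"][:,:,::-1])
```

```text
24.425 [0.55363335 0.24242209 0.09222401] [-0.07023775 -0.87895393 -3.47536086] 0.7488206152080435
True 26.075 [0.55334612 0.2423836  0.06455086] [ 0.35108199 -0.34419334  6.04674005] [-0.08885661  0.19430553  0.01402692] 0.7488116901385525
```

View pics/w4.png

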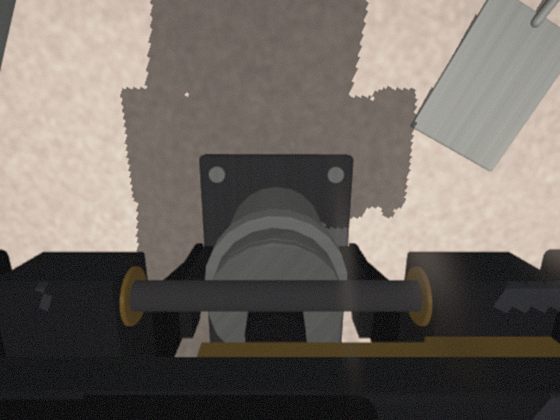

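The lids seated exactly at the predicted height (TCP 0.0646). I'll release, rise and look.

Run:
```python
from bench import bot
from h import *
D=down(np.radians(-65));x,y=.5535,.2424
bot.command_gripper(1.0);bot.hold(.2)
p=bot.state()["ee_pos"]
bot.movel([p[0],p[1],.16],v=.08)
bot.move_to([.585,.2575,.28],D);bot.hold(.3)
s=bot.state();f=bot.grab_frame("wrist");P=cloud(f,s)
cv2.imwrite("pics/w5.png",f["pixels"][:,:,::-1]);print(s["t"],s["ee_pos"])
for lo,hi,r in((.122,.136,.02),(.102,.112,.035),(.083,.091,.045)): print(disc(P,(x,y),lo,hi,r))
f=bot.grab_frame("top");P=cloud(f);print("vent top",disc(P,(.4696,.2032),.05,.08,.02))
print("mid lid top",disc(P,(.5514,.2415),.12,.14,.02),disc(P,(.5514,.2415),.102,.112,.035))
```

```text
29.2583 [0.58424133 0.25725608 0.27837064]
(377, array([0.5541, 0.2432, 0.1284]), array([0.5532, 0.2428, 0.0109]), np.float64(0.1287))
(1672, array([0.5554, 0.2437, 0.1069]), array([0.5533, 0.2425, 0.0281]), np.float64(0.1068))
(522, array([0.5688, 0.2497, 0.0878]), array([0.5537, 0.2427, 0.033 ]), np.float64(0.0879))
vent top (143, array([0.4696, 0.2028, 0.0603]), array([0.4697, 0.2035, 0.0138]), np.float64(0.0605))
mid lid top (103, array([0.5507, 0.2405, 0.1291]), array([0.5514, 0.2418, 0.0114]), np.float64(0.1295)) (484, array([0.5502, 0.2401, 0.1078]), array([0.5515, 0.2412, 0.0284]), np.float64(0.1078))
```

View pics/w5.png

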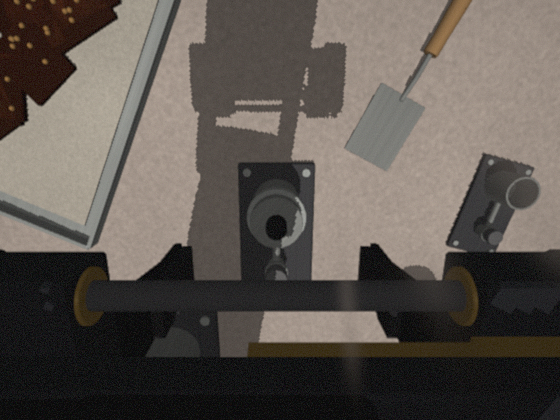

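Both lids are seated: the heights are 88, 107 and 129 mm, centred at (276,218) in the view. The vent cap top is at 60 mm, so it is home. Now I'll take the knob.

Run:
```python
from bench import bot
from h import *
D=down(np.radians(-65));x,y=.5533,.2426
bot.move_to([x,y,.17],D);bot.hold(.2)
e=np.array([x,y])-bot.state()["ee_pos"][:2]
print(bot.movel([x+e[0],y+e[1],.1095],v=.04,stop_force=5));bot.hold(.3)
s=bot.state();print(s["ee_pos"],s["force"])
bot.command_gripper(0.0);bot.hold(.2);s=bot.state();print(s["grip_width"]*.087,s["finger_force"],s["ee_pos"],s["force"])
z0=s["ee_pos"][2];p=s["ee_pos"]
bot.movel([p[0],p[1],z0+.02],v=.02);bot.movel([p[0],p[1],z0+.1],v=.06);bot.hold(.4)
s=bot.state();print(s["t"],s["ee_pos"],s["grip_width"]*.087,s["finger_force"],s["force"])
f=bot.grab_frame("wrist");cv2.imwrite("pics/w6.png",f["pixels"][:,:,::-1]);P=cloud(f,s)
for lo,hi,r in((.09,.13,.04),(.083,.091,.045),(.18,.23,.04)): print(disc(P,(x,y),lo,hi,r))
f=bot.grab_frame("scene");cv2.imwrite("pics/s6.png",cv2.resize(f["pixels"][100:250,270:420,::-1],None,fx=3,fy=3))
```

```text
False
[0.55102184 0.24189778 0.10958506] [-0.40862075  0.07151994  0.29411791]
0.02093783131633265 30.00005453824997 [0.55099303 0.24184794 0.10948712] [-0.31602863  0.17494016 -0.40776908]
36.375 [0.55096788 0.24183563 0.20940972] 0.021669341904938147 29.99994546175003 [-0.62063959 -0.33699502 -1.09624829]
(900, array([0.5634, 0.2472, 0.0957]), array([0.5551, 0.2435, 0.0215]), np.float64(0.0958))
(1465, array([0.5675, 0.249 , 0.0878]), array([0.5532, 0.2425, 0.0329]), np.float64(0.0878))
(6129, array([0.5638, 0.2481, 0.2118]), array([0.5531, 0.2433, 0.028 ]), np.float64(0.2071))
```

View pics/s6.png

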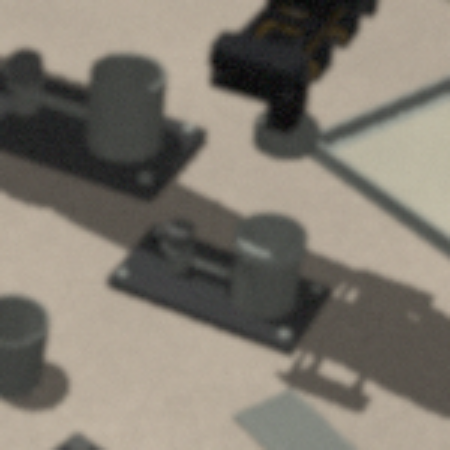

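View pics/w6.png

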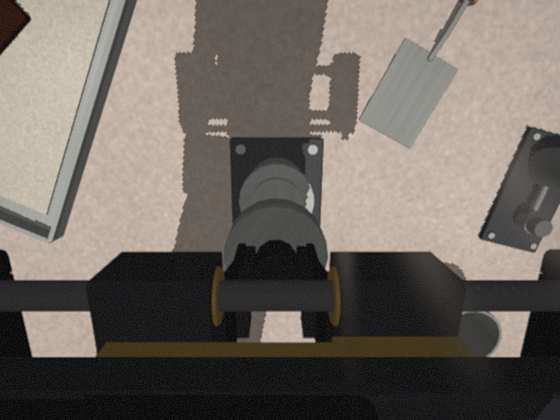

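The outer lid alone is up, with its cap top at 207 mm, exactly 100 mm above its place. The inner lid is still seated, with its rim at 87.8 mm and its boss at 95.8 mm. I'll check the level, then hand in.

Run:
```python
from bench import bot
from h import *
s=bot.state();P=cloud(bot.grab_frame("wrist"),s).reshape(-1,3)
q=P[(np.hypot(P[:,0]-.5531,P[:,1]-.2433)<.027)&(abs(P[:,2]-.207)<.004)]
a=np.linalg.lstsq(np.c_[q[:,:2]-q[:,:2].mean(0),np.ones(len(q))],q[:,2],rcond=None)[0]
t=np.degrees(np.hypot(a[0],a[1]));print(len(q),a,t)
if t<3: print(bot.sign_off())
```

```text
3246 [-0.01533973 -0.00786625  0.20689319] 0.9877253604469413
the job is handed in; nothing more can be done
None
```

The job is done and handed in at about 37 s: the vent cap is home, the inner lid is seated in the canister, and the outer lid is held 10 cm above its place over the canister, tilted by about 1° at most.

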